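# Scoop loose pipe fittings into the catch bin

## Robot

A 6-joint arm with a two-finger parallel gripper is mounted at the origin on the work surface; the furniture and walls round the work are solid. World frame = base frame: x ahead of the robot, y to its left, z up, the work surface at z = 0. Lengths are in mm, angles in rad, forces in N, time in s.
With the tool pointing down it reaches from about 325 to 750 mm from the base axis. Payload 7.6 kg.
Tool frame: the origin (TCP) lies midway between the tips of the shut fingers; the grasp point (between the pads) lies 19 mm behind it (manip.hold_point_z is the distance from the TCP to the grasp point, in mm); z points along the fingers, y is the line along which they close (so a half turn about z gives the same grasp; the last joint's range is limited). The gripper opens to 85 mm and grips with 20 to 120 N. Pads are 22 mm wide; open, the fingers measure 114 mm over their backs; the gripper's body (76 mm by 85 mm) begins 54 mm behind the grasp point. The pads swing forward as they close: fully open they stand 13 mm farther back than shut.
Start: joints at [-1.41, 0.052, 1.401, -0, 1.689, -0.07], TCP at [120.121, -511.096, 210.823] pointing down, gripper open.
Joint ranges: [-2.9, 2.9], [-0.91, 2.17], [0.12, 2.37], [-1.06, 4.2], [0.26, 2.73], [-2.93, 2.93]. Speed limits (rad/s): [2.57, 2.57, 3.01, 3.14, 3.14, 3.14].

## Interface

Orientations are given as a unit quaternion [w, x, y, z].
In Python, from workcell import manip gives the robot as it stands.
- The arm moves only by the tool servo_tool, never from a script. Its argument "series" is a list of rows, each a list of 3 entries, a list of its own where there are three numbers: the opening, from 0 (shut) to 1 (fully open), then the shift along the tool's x, y, z in mm, then the turn, a rotation vector about the tool's x, y, z in rad. In form: [[claw, [tx, ty, tz], [ax, ay, az]], ...]. A call has 1 to 8 rows; each row shifts and turns the commanded pose from where the row before left it, along the tool's axes as they then stand; what a row does not reach is not made up. A row lasts 1/12 s, in which the tool goes at most 41.7 mm and 7.16 degrees, less where a joint would pass 70% of its speed; a pose out of reach is approached as far as the arm can. A call is refused whole if a number of a shift passes 41.7 or a number of a turn 0.125, either way. A call with a gripper value outside its range is refused whole. The fingers move at their own pace and stop on an object; "force" is the grip in N (left out, the last holds). Time passes only in rows, so rows that do not move let the fingers close. It gives the time, the measured TCP pose, the force, the opening and the grip force at its end, in the units of the state.
- manip.observe(): the state, without advancing time (a new reading comes with each control period).
- manip.read_camera(name): name is "scene" or "top" or "wrist"; returns the picture (420x560x3 uint8, blue, green, red); there is no depth.
- manip.calibration(name): a dict with "fx", "fy", "cx", "cy" (pixels), "rvec" (rotation vector, rad) and "tvec" (3), from world to camera coordinates, as OpenCV has them; the wrist camera has in their place "T_tool_cam" (4x4, takes a point from camera to tool coordinates, whose origin is the TCP and whose axes are the flange's). Camera axes: x right, y down, z forward; pixel columns grow to the right and rows downward; lengths in mm; the calibration is good to about 2 mm. The wrist camera is an equidistant fisheye: a pixel r from the principal point sees the ray r / f radians off the axis. A picture is of the moment at which its call begins: read the wrist's pose just before it. calibration takes no time and is no camera call.
- manip.sign_off(): hands the job in; it is judged then, once.
The state is a dict: "t": time; "joint_positions": joint angles; "dq": joint speeds; "joint_efforts": joint torques, N m; "tool_pos": TCP position; "tcp_rot": TCP orientation; "ft_force": force on the tool from outside, world axes, zero at the start; "wrist_torque": the same for the moment, N m; "width": opening from 0.0 (shut) to 1.0 (fully open); "grip_force": force on a finger pad.
Only numpy, scipy, OpenCV 4.12 (cv2) and the standard library are available. Lean on these libraries where they do the work, as an engineer would, in place of code of your own. Each camera call takes 0.05 s, during which the arm holds its last target. There are 200 camera calls.

## Task

Use the red-handled steel scoop to scoop up both brass pipe nipples lying in the open bay of the grey sorting tray, carry them together in the scoop, and tip them into the tray's blue-floored bin. Do not touch the nipples with the gripper. Finish by setting the scoop down upright and letting go, leaving both nipples lying in the bin.

Things in the scene. Friction and masses are not known exactly. Their poses are not given: they have to be found in the camera images.
- scoop: Steel scoop (sizes in mm), 0.22 kg, stands by itself. Origin: pan's underside below the handle; mouth faces -x. Pan 104 wide (y), floor 1.5 thick, from lip x=-85 to back wall x=+15; side walls 30 high (16 by the lip), back 40. Upright red grip 22(x) x 24(y), z=50 to 110; black cap to 114. Slippery pan (friction 0.2): nipples stay when level, slide out over the lip at 45-50 deg mouth-down tilt.
- sorting_tray: Fixed grey tray (mm) 150(x) x 250(y), origin mid-underside, -x near robot, floor 3. +y half: open bay, clear y 3 to 121, near wall's inner face x=-71 (45 high), side walls 45 and 30 high, far end open: slide the scoop in flat, mouth first, lip up to the near wall, which stops the nipples so they climb in. -y half: blue-floored bin, clear x -71 to 71, y -121 to -1, walls 45 high, rim to 48.
- fitting_a: One brass pipe nipple (threaded connector, hex collar in the middle), 25 across, 34 long (y), 29 mm high, 68 g. Starts lying in the tray's open bay, 15 to 55 mm from its near wall. Origin: middle of its underside as it starts, z up.
- fitting_b: Other brass pipe nipple (threaded connector, hex collar in the middle), 25 across, 34 long (y), 29 mm high, 68 g. Starts lying in the tray's open bay, 15 to 55 mm from its near wall. Origin: middle of its underside as it starts, z up.
Not all that is in view belongs to the job. There is more than one size of the scoop; the one meant has the size given above.

How it is judged:
By the outcome, as a careful person would: the job done as asked, in the order asked, and still so for the second after the job is handed in, with the robot touching nothing.
It also fails if it takes over 54 s, if anything falls off the work surface, if the arm or the gripper's body presses on something with over 40 N, if the wrist force passes 120 N, or if a joint passes its speed limit or range.

## Working session

There is one attempt and no reset: what is moved stays moved. The work goes in short steps, Python scripts to look and compute and a tool call to move; the robot and the scene stay as the last step left them, time stands still between calls to the robot, and variables do not carry over. Pictures are saved under pics/ and viewed, at most 10 in all, crops included, and the job is handed in when it is done.

Besides the shell and the picture viewer there is one more tool, called by a JSON object that holds its "name" and its "arguments". servo_tool: Moves the arm, as the interface text tells. Its arguments: {"type":"object","properties":{"series":{"type":"array","items":{"type":"array"}},"force":{"type":"number"}},"required":["series"]}

```bash
mkdir -p pics; python3 - <<'E'
from workcell import manip
import cv2
for n in("top","scene"):
    cv2.imwrite(f"pics/{n}0.png",manip.read_camera(n)); print(n,manip.calibration(n))
print(manip.calibration("wrist"));print(manip.observe())
E
```

```text
top {'fx': 424.32246391032174, 'fy': 424.32246391032174, 'cx': 283.094899643548, 'cy': 211.0641476411117, 'rvec': array([ 2.20906422, -2.17109451,  0.06881206]), 'tvec': array([ -8.33148408, 433.33791794, 963.63165385])}
scene {'fx': 491.9940081642527, 'fy': 491.9940081642527, 'cx': 279.9465648927461, 'cy': 206.36384019424517, 'rvec': array([ 0.93764802,  2.74083397, -0.71642851]), 'tvec': array([ 347.02346457, -197.63123909, 1205.92439092])}
{'fx': 325.19226210127806, 'fy': 325.19226210127806, 'cx': 276.1208492772492, 'cy': 208.2753208979812, 'T_tool_cam': array([[ 7.06985512e-04, -9.49883716e-01, -3.12602665e-01,
         7.92291743e+01],
       [ 9.99999222e-01,  9.92688070e-04, -7.54802494e-04,
        -3.55366742e-02],
       [ 1.02729153e-03, -3.12601888e-01,  9.49883679e-01,
        -1.64062214e+02],
       [ 0.00000000e+00,  0.00000000e+00,  0.00000000e+00,
         1.00000000e+00]])}
{'t': 0.1, 'joint_positions': array([-1.41030519e+00,  5.27655294e-02,  1.40161197e+00, -2.10883155e-05,
        1.68858837e+00, -7.02944499e-02]), 'dq': array([-0.00078616, -0.0016812 , -0.00396098, -0.00066279, -0.00044348,
       -0.00063583]), 'joint_efforts': array([ 1.15205898e-03, -3.82583427e+01, -3.60985601e+01, -6.53878965e-05,
        4.81414871e-03,  1.04280574e-06]), 'tool_pos': array([ 120.06226319, -510.78895524,  210.06664652]), 'tcp_rot': array([-6.85439491e-04,  9.93349544e-01,  1.15135627e-01, -4.14157580e-05]), 'ft_force': array([-0.59435924,  0.27081865,  0.30200705]), 'wrist_torque': array([-0.01769726, -0.01105103, -0.04542987]), 'grip_force': 0.0, 'width': 1.000341085278759}
```

View pics/top0.png

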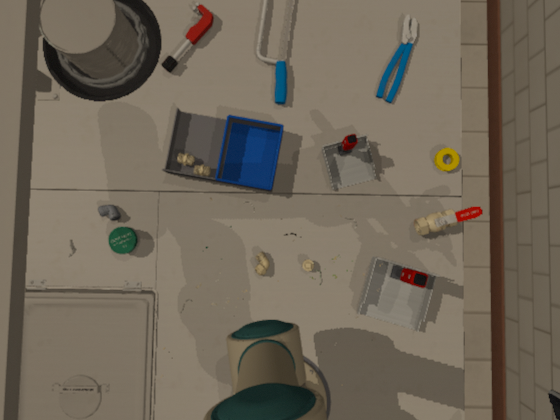

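View pics/scene0.png

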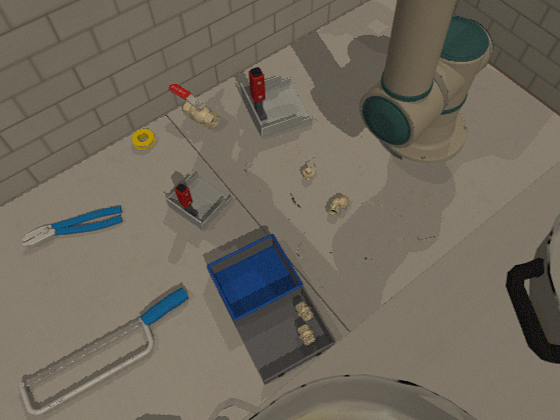

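```bash
cat > h.py <<'E'
from workcell import manip
import cv2,numpy as np
from scipy.spatial.transform import Rotation as R
def ray(n,p,st=None):
    c=manip.calibration(n);d=np.array([(p[0]-c['cx'])/c['fx'],(p[1]-c['cy'])/c['fy'],1.])
    if n=='wrist':
        st=st or manip.observe()
        a=np.hypot(d[0],d[1]);d=np.array([d[0]/a*np.sin(a),d[1]/a*np.sin(a),np.cos(a)])
        q=st['tcp_rot'];M=R.from_quat(q,scalar_first=True).as_matrix();T=c['T_tool_cam']
        return np.array(st['tool_pos'])+M@T[:3,3],M@T[:3,:3]@d
    M=cv2.Rodrigues(c['rvec'])[0];return -M.T@c['tvec'],M.T@d
def onz(n,p,z,st=None):
    o,d=ray(n,p,st);return o+d*(z-o[2])/d[2]
def tri(r1,r2):
    (o1,d1),(o2,d2)=r1,r2
    s=np.linalg.lstsq(np.c_[d1,-d2],o2-o1,rcond=None)[0];a,b=o1+s[0]*d1,o2+s[1]*d2
    return (a+b)/2,np.linalg.norm(a-b)
def proj(n,P):
    c=manip.calibration(n);K=np.array([[c['fx'],0,c['cx']],[0,c['fy'],c['cy']],[0,0,1]])
    return cv2.projectPoints(np.array([P],float),c['rvec'],c['tvec'],K,None)[0].ravel()
E
python3 - <<'E'
import cv2,numpy as np
from h import *
t=cv2.imread("pics/top0.png");s=cv2.imread("pics/scene0.png")
for n,im,boxes in(("top",t,[(320,125,380,192),(355,250,440,335)]),("scene",s,[(160,165,235,235),(235,60,315,140)])):
  for (a,b,c,d) in boxes:
    sub=im[b:d,a:c].astype(int);m=((sub[...,2]>90)&(sub[...,1]<60)&(sub[...,0]<60)).astype(np.uint8)
    ys,xs=np.nonzero(m);print(n,(a,b),len(xs),xs.min()+a,xs.max()+a,ys.min()+b,ys.max()+b,xs.mean()+a,ys.mean()+b)
A=cv2.resize(t[125:197,315:387],(390,390),interpolation=cv2.INTER_CUBIC)
B=cv2.resize(t[100:200,160:290],(507,390),interpolation=cv2.INTER_CUBIC)
C=cv2.resize(s[165:235,160:240],(390,341),interpolation=cv2.INTER_CUBIC)
A=cv2.convertScaleAbs(A,alpha=1.5)
cv2.imwrite("pics/c1.png",np.hstack([A,B])[:, :800])
print(onz("top",(0,0),0),ray("top",(0,0))[0],ray("scene",(0,0))[0])
E
```

```text
top (320, 125) 64 342 357 134 147 346.578125 141.0625
top (355, 250) 209 401 427 268 287 410.17703349282294 276.30143540669854
scene (160, 165) 169 174 192 187 207 184.42603550295857 196.90532544378698
scene (235, 60) 279 249 264 68 101 258.415770609319 87.19713261648745
[931.37998439 689.32701454   0.        ] [ 3.72725355e+02 -6.93047743e-01  9.88692297e+02] [735.13751096 393.1804868  958.49829056]
```

View pics/c1.png

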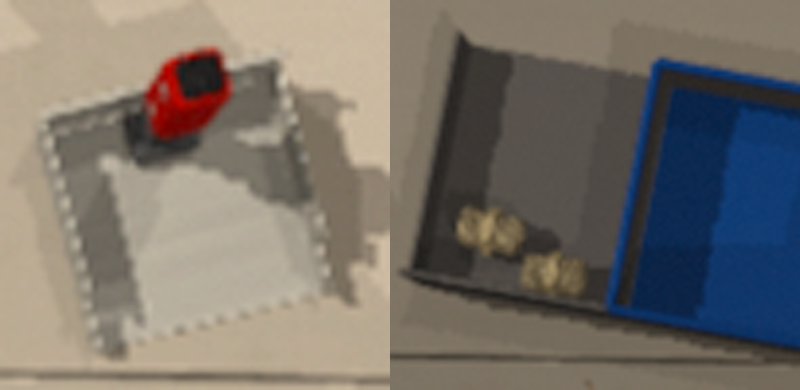

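```bash
python3 - <<'E'
from h import *
A=lambda x,y:(315+x/5.417,125+y/5.417)
B=lambda x,y:(160+(x-390)/3.9,100+y/3.9)
for k,p,z in [("lipL",A(105,350),10),("lipR",A(325,292),10),("bkL",A(45,130),40),("bkR",A(275,65),40),("cap",A(202,75),114),("stem0",A(152,150),20),
 ("nearL",B(410,275),48),("farL",B(460,38),33),("divfar",B(657,62),48),("divnear",B(610,308),48),("nA",B(490,230),18),("nB",B(553,272),18)]:
  print(k,np.round(p,1),np.round(onz("top",p,z)[:2],1))
s=cv2.imread("pics/scene0.png");t=cv2.imread("pics/top0.png")
for n,im,(x0,y0,x1,y1) in(("top",t,(165,105,290,195)),("scene",s,(290,290,330,350))):
  h=cv2.cvtColor(im,cv2.COLOR_BGR2HSV)[y0:y1,x0:x1]
  m=cv2.inRange(h,(12,60,90),(30,255,255));N,_,st,c=cv2.connectedComponentsWithStats(m)
  for i in range(1,N):
    if st[i,4]>15:p=c[i]+[x0,y0];print(n,p,st[i,4],onz(n,p,17 if n=="top" else 17))
h=cv2.cvtColor(t,cv2.COLOR_BGR2HSV);m=cv2.inRange(h,(100,120,40),(125,255,255));m[:100]=0;m[200:]=0
ps=cv2.findNonZero(m);r=cv2.minAreaRect(ps);print(r)
for b in cv2.boxPoints(r):print(b,onz("top",b,48)[:2])
E
```

```text
lipL [334.4 189.6] [ 485.5 -118.9]
lipR [375.  178.9] [ 512.2 -212.9]
bkL [323.3 149. ] [573.9 -89.3]
bkR [365.8 137. ] [ 603.1 -185.1]
cap [352.3 138.8] [ 580.7 -142.6]
stem0 [343.1 152.7] [ 570.4 -136.8]
nearL [165.1 170.5] [517.4 264.2]
farL [177.9 109.7] [660.5 244. ]
divfar [228.5 115.9] [643.9 125.9]
divnear [216.4 179. ] [500.4 149.2]
nA [185.6 159. ] [549.7 226.3]
nB [201.8 169.7] [525.3 188.2]
top [185.         158.51612903] 155 [550.94410554 228.00823496  17.        ]
top [200.81102362 169.66141732] 127 [525.62185744 190.71201521  17.        ]
scene [303.76635514 310.9953271 ] 214 [524.71221772 188.07864815  17.        ]
scene [305.76419214 334.13973799] 229 [550.25694953 225.64965157  17.        ]
((303.0, 144.5), (89.0, 176.0), 90.0)
[215. 100.] [679.77760279 157.23649883]
[391. 100.] [ 686.81054826 -240.15387437]
[391. 189.] [ 484.71860902 -240.45763862]
[215. 189.] [477.87920918 151.7307455 ]
```

Two red-handled scoops are in view in the top picture: a small one at (350,163) and a large one at (397,293). The red-handled valve at (448,220) and the pipe wrench at (190,38) could also be mistaken for it. The small scoop measures about 100 mm wide and 95 mm long, which matches the 104 × 100 given, so I choose it, and the crop confirms this. The nipples are at (185,159) and (201,170), 34 and 15 mm from the near wall. Both lie in the bay, as the task says.

{"name": "servo_tool", "arguments": {"series": [[0.7,[33,-16,0],[0,0,0]],[0.7,[33,-16,0],[0,0,0]],[0.7,[33,-16,0],[0,0,0]],[0.7,[33,-16,0],[0,0,0]],[0.7,[33,-16,0],[0,0,0]],[0.7,[33,-16,0],[0,0,0]],[0.7,[33,-16,0],[0,0,0]],[0.7,[33,-16,0],[0,0,0]]], "force": 100}}

```text
t: 0.77
tool_pos: [348.8, -324.6, 210.5]
tcp_rot: [-0.0, 0.993, 0.115, -0.0]
ft_force: [0.1, -0.3, -0.1]
width: 0.704
grip_force: 0.0
```

{"name": "servo_tool", "arguments": {"series": [[0.7,[33,-16,0],[0,0,0]],[0.7,[33,-16,0],[0,0,0]],[0.7,[33,-16,0],[0,0,0]],[0.7,[33,-16,0],[0,0,0]],[0.7,[33,-16,0],[0,0,0]],[0.7,[33,-16,0],[0,0,0]],[0.7,[33,-16,0],[0,0,0]],[0.7,[33,-16,0],[0,0,0]]]}}

```text
t: 1.43
tool_pos: [576.6, -139.6, 210.2]
tcp_rot: [-0.0, 0.993, 0.115, -0.0]
ft_force: [0.4, 0.1, 0.9]
width: 0.7
grip_force: 0.0
```

{"name": "servo_tool", "arguments": {"series": [[0.7,[0,0,0],[0,0,-0.125]],[0.7,[0,0,0],[0,0,-0.125]],[0.7,[0,0,0],[0,0,-0.125]],[0.7,[0,0,0],[0,0,-0.125]],[0.7,[0,0,0],[0,0,-0.125]],[0.7,[0,0,0],[0,0,-0.125]],[0.7,[0,0,0],[0,0,-0.125]],[0.7,[0,0,0],[0,0,-0.125]]]}}

```text
t: 2.1
tool_pos: [575.4, -141.0, 210.1]
tcp_rot: [-0.0, 0.815, 0.58, -0.0]
ft_force: [0.6, 0.3, -0.2]
width: 0.7
grip_force: 0.0
```

{"name": "servo_tool", "arguments": {"series": [[0.7,[0,0,0],[0,0,-0.125]],[0.7,[0,0,0],[0,0,-0.125]],[0.7,[0,0,0],[0,0,-0.125]],[0.7,[0,0,0],[0,0,-0.125]],[0.7,[0,0,0],[0,0,-0.125]],[0.7,[0,0,0],[0,0,-0.125]],[0.7,[0,0,0],[0,0,-0.125]],[0.7,[0,0,0],[0,0,-0.125]]]}}

```text
t: 2.77
tool_pos: [575.4, -141.0, 210.2]
tcp_rot: [-0.001, 0.437, 0.899, -0.0]
ft_force: [0.4, -0.5, 0.7]
width: 0.695
grip_force: 0.0
```

{"name": "servo_tool", "arguments": {"series": [[0.7,[0,0,0],[0,0,-0.125]],[0.7,[0,0,0],[0,0,-0.125]],[0.7,[0,0,0],[0,0,-0.125]],[0.7,[0,0,0],[0,0,-0.125]],[0.7,[0,0,0],[0,0,-0.125]],[0.7,[0,0,0],[0,0,-0.125]],[0.7,[0,0,0],[0,0,-0.125]],[0.7,[0,0,0],[0,0,-0.125]]]}}

```text
t: 3.43
tool_pos: [575.4, -141.0, 210.1]
tcp_rot: [-0.001, -0.048, 0.999, 0.0]
ft_force: [-0.5, 0.8, -0.3]
width: 0.7
grip_force: 0.0
```

{"name": "servo_tool", "arguments": {"series": [[0.7,[0,0,0],[0,0,-0.125]],[0.7,[0,0,0],[0,0,-0.08]],[0.7,[0,0,0],[0,0,0]]]}}

```text
t: 3.68
tool_pos: [575.4, -141.0, 210.2]
tcp_rot: [-0.001, -0.148, 0.989, 0.0]
ft_force: [0.2, 0.1, -0.0]
width: 0.702
grip_force: 0.0
```

```bash
python3 - <<'E'
from h import *
s=manip.observe();im=manip.read_camera("wrist");cv2.imwrite("pics/w1.png",im)
print(s);print(R.from_quat(s['tcp_rot'],scalar_first=True).as_matrix().round(3))
E
```

```text
{'t': 3.6833, 'joint_positions': array([-3.02692229e-01,  2.44711863e-01,  1.18960437e+00, -7.68161473e-05,
        1.70838551e+00, -2.17047490e+00]), 'dq': array([1.18221630e-03, 1.76368333e-04, 5.78888779e-04, 2.53249521e-04,
       4.37340505e-05, 1.46558496e-01]), 'joint_efforts': array([ 2.72645302e-04, -4.60172868e+01, -3.61534524e+01, -3.86096872e-04,
        3.62398656e-03, -1.24046523e+00]), 'tool_pos': array([ 575.35512748, -141.04333446,  210.18801431]), 'tcp_rot': array([-5.15645277e-04, -1.47942843e-01,  9.88995756e-01,  2.07560551e-04]), 'ft_force': array([ 0.17692377,  0.09853175, -0.00804468]), 'wrist_torque': array([-0.00715935, -0.04870064, -0.07308722]), 'grip_force': 0.0, 'width': 0.7020148058268355}
[[-0.956 -0.293 -0.001]
 [-0.293  0.956  0.   ]
 [ 0.001  0.001 -1.   ]]
```

View pics/w1.png

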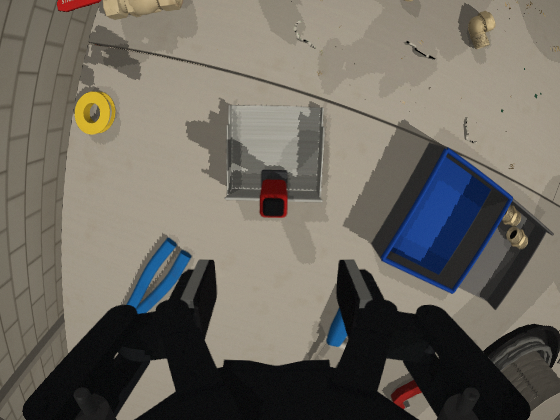

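The wrist view shows the scoop square to the tool: its cap at (274,206), lip corners at (231,105) and (322,104), and back wall corners at (227,198) and (320,199). The tray is to the right, with its blue rim corners at (446,150), (383,259) and (455,291).

```bash
python3 - <<'E'
from h import *
s=manip.observe()
M=R.from_quat(s['tcp_rot'],scalar_first=True).as_matrix()
for k,p,z in [("cap",(273.5,206.5),114),("lipL",(231,105),16),("lipR",(322,104),16),("bL",(227,198),40),("bR",(320,199),40),
 ("binNR",(446,150),48),("binFR",(383,259),48),("binFL",(455,291),48),("binNL",(512,202),48),("bayNL",(553,234),48),("bayFL",(498,309),33)]:
  w=onz("wrist",p,z,s);print(k,w.round(1),(M.T@(w-s['tool_pos'])).round(1))
E
```

```text
cap [ 578.5 -141.9  114. ] [-2.8 -1.8 96.3]
lipL [ 510.7 -211.3   16. ] [ 82.1 -48.7 194.3]
lipR [ 480.9 -116.7   16. ] [ 83.3  50.5 194.4]
bL [ 606.5 -186.4   40. ] [-16.8 -52.5 170.2]
bR [578.6 -90.   40. ] [-17.9  47.8 170.3]
binNR [480.7  27.3  48. ] [ 42.  188.5 162.4]
binFR [623.4   4.4  48. ] [-88.1 125.3 162.3]
binFL [642.1 129.   48. ] [-141.8  239.3  162.3]
binNL [504.5 154.1  48. ] [-17.3 303.  162.4]
bayNL [520.3 269.   48. ] [-65.6 408.4 162.4]
bayFL [663.1 249.6  33. ] [-196.8  348.7  177.3]
```

{"name": "servo_tool", "arguments": {"series": [[0.7,[-2.4,-1.5,30],[0,0,0]],[0.7,[0,0,35],[0,0,0]],[0.7,[0,0,35],[0,0,0]],[0.7,[0,0,30],[0,0,0]],[0.7,[0,0,20],[0,0,0]],[0.7,[0,0,7],[0,0,0]],[0.2,[0,0,0],[0,0,0]],[0.0,[0,0,0],[0,0,0]]], "force": 100}}

```text
t: 4.4
tool_pos: [578.9, -142.0, 54.9]
tcp_rot: [0.001, -0.146, 0.989, -0.0]
ft_force: [0.4, -0.0, -0.1]
width: 0.43
grip_force: 0.0
```

{"name": "servo_tool", "arguments": {"series": [[0,[0,0,0],[0,0,0]],[0,[0,0,0],[0,0,0]],[0,[0,0,0],[0,0,0]],[0,[0,0,0],[0,0,0]]]}}

```text
t: 4.73
tool_pos: [579.7, -142.3, 56.3]
tcp_rot: [0.002, -0.146, 0.989, -0.001]
ft_force: [1.6, -0.0, 6.4]
width: 0.267
grip_force: 98.9
```

{"name": "servo_tool", "arguments": {"series": [[0,[0,0,-15],[0,0,0]],[0,[0,0,-30],[0,0,0]],[0,[0,0,-35],[0,0,0.112]],[0,[0,0,-35],[0,0,0.112]],[0,[0,0,-35],[0,0,0.112]],[0,[0,0,0],[0,0,0.111]],[0,[-5,20,0],[0,0,0]],[0,[-5,32,0],[0,0,0]]]}}

```text
t: 5.4
tool_pos: [596.0, -93.9, 204.7]
tcp_rot: [0.001, 0.079, 0.997, -0.001]
ft_force: [0.6, 0.3, -2.4]
width: 0.266
grip_force: 98.2
```

{"name": "servo_tool", "arguments": {"series": [[0,[-5,36,0],[0,0,0]],[0,[-5,36,0],[0,0,0]],[0,[-5,36,0],[0,0,0]],[0,[-5,36,0],[0,0,0]],[0,[-5,36,0],[0,0,0]],[0,[-5,36,0],[0,0,0]],[0,[-5,36,0],[0,0,0]],[0,[-5,20,0],[0,0,0]]]}}

```text
t: 6.07
tool_pos: [676.7, 175.0, 203.3]
tcp_rot: [-0.0, 0.075, 0.997, 0.0]
ft_force: [-0.0, -0.4, -2.5]
width: 0.268
grip_force: 98.4
```

{"name": "servo_tool", "arguments": {"series": [[0,[0,11,0],[0,0,0]],[0,[0,0,0],[0,0,0]],[0,[0,0,0],[0,0,0]]]}}

```text
t: 6.32
tool_pos: [678.5, 181.0, 203.5]
tcp_rot: [-0.0, 0.076, 0.997, -0.0]
ft_force: [0.3, 0.1, -1.8]
width: 0.268
grip_force: 98.4
```

```bash
python3 - <<'E'
from h import *
s=manip.observe();im=manip.read_camera("wrist");cv2.imwrite("pics/w2.png",im)
print(s)
E
```

```text
{'t': 6.3167, 'joint_positions': array([ 2.08382941e-01,  5.82081813e-01,  7.71616860e-01, -7.47233494e-04,
        1.78869175e+00, -1.20958173e+00]), 'dq': array([-0.03055095, -0.02100312,  0.01465871, -0.00204323, -0.00166627,
       -0.00185835]), 'joint_efforts': array([ 1.92724049e+00, -5.94290864e+01, -3.76090300e+01,  1.74656147e-01,
        5.86126145e-03,  5.59574319e-02]), 'tool_pos': array([678.50499285, 180.96319278, 203.46414464]), 'tcp_rot': array([-2.80317955e-04,  7.64218543e-02,  9.97075427e-01, -4.62191859e-04]), 'ft_force': array([ 0.25745031,  0.06779074, -1.75471537]), 'wrist_torque': array([-0.02153466, -0.01233316, -0.02646379]), 'grip_force': 98.35715889930725, 'width': 0.26781016456730267}
```

View pics/w2.png

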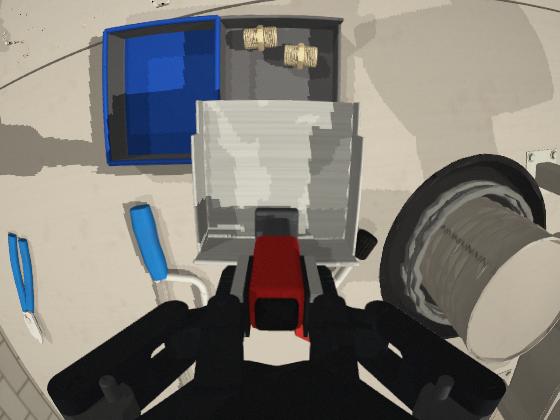

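The scoop is held squarely. Its lip corners are at (197,101) and (357,103). The bay lies between the blue rim at (220,17) and the outer corner at (342,18), and the nipples are at (261,38) and (300,56).

```bash
python3 - <<'E'
from h import *
s=manip.observe()
M=R.from_quat(s['tcp_rot'],scalar_first=True).as_matrix()
for k,p,z in [("binNR",(104,30),48),("binNL",(220,17),48),("bayNL",(342,18),48),("binFR",(107,163),48),("n1",(261,38),18),("n2",(300.5,56),18),("lipL",(197,101),s['tool_pos'][2]-56+16),("lipR",(357,103),s['tool_pos'][2]-56+16),("bL",(195,262),s['tool_pos'][2]-56+40),("bR",(357,263),s['tool_pos'][2]-56+40)]:
  w=onz("wrist",p,z,s);print(k,w.round(1),(M.T@(w-s['tool_pos'])).round(1))
E
```

```text
binNR [477.8  26.6  48. ] [ 174.8 -182.4  156. ]
binNL [500.1 152.3  48. ] [172.1 -54.8 155.8]
bayNL [518.6 269.8  48. ] [171.8  64.2 155.7]
binFR [622.2   1.7  48. ] [  28.2 -184.8  155.9]
n1 [523.1 187.9  18. ] [154.8 -16.  185.8]
n2 [549.1 225.9  18. ] [135.   25.5 185.8]
lipL [587.  143.9 163.8] [ 84.9 -49.8  40.1]
lipR [603.6 243.1 163.8] [83.7 50.7 40. ]
bL [684.6 127.  187.8] [-14.1 -51.6  16. ]
bR [701.  228.7 187.8] [-14.7  51.4  16. ]
```

{"name": "servo_tool", "arguments": {"series": [[0,[0,2.7,0],[0,0,0.014]],[0,[0,0,25],[0,0,0]],[0,[0,0,35],[0,0,0]],[0,[0,0,30],[0,0,0]],[0,[0,0,25],[0,0,0]],[0,[0,0,15],[0,0,0]],[0,[0,0,9],[0,0,0]],[0,[0,0,2],[0,0,0]]]}}

```text
t: 7.03
tool_pos: [678.3, 183.0, 60.9]
tcp_rot: [-0.001, 0.084, 0.996, -0.001]
ft_force: [-0.9, 0.3, -2.4]
width: 0.266
grip_force: 98.5
```

{"name": "servo_tool", "arguments": {"series": [[0,[0,0,1],[0,0,0]],[0,[0,0,0],[0,0,0]],[0,[0,0,0],[0,0,0]]]}}

```text
t: 7.28
tool_pos: [680.0, 184.3, 63.9]
tcp_rot: [0.002, 0.083, 0.997, 0.0]
ft_force: [-0.1, -0.1, -2.4]
width: 0.265
grip_force: 98.5
```

```bash
python3 - <<'E'
from h import *
s=manip.observe();cv2.imwrite("pics/w3.png",manip.read_camera("wrist"))
print(s['tool_pos'],s['ft_force'],s['wrist_torque'],s['tcp_rot'])
E
```

```text
[680.0490709  184.27906748  63.89110957] [-0.10570279 -0.10248359 -2.41278438] [-0.02918676 -0.04242431  0.04273524] [1.51902163e-03 8.34920449e-02 9.96507202e-01 4.08649703e-04]
```

View pics/w3.png

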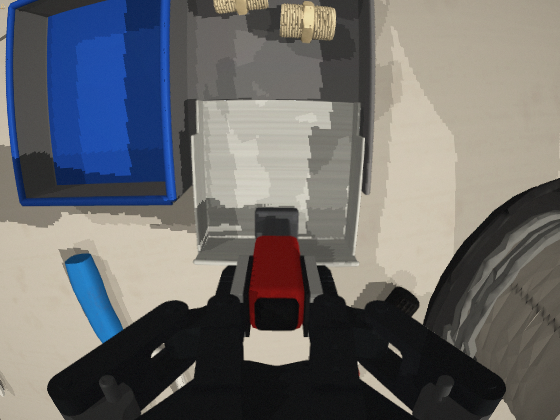

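{"name": "servo_tool", "arguments": {"series": [[0,[0,0,2],[0,0,0]],[0,[0,0,1],[0,0,0]],[0,[0,0,0],[0,0,0]],[0,[0,0,0],[0,0,0]]]}}

```text
t: 7.67
tool_pos: [679.4, 184.4, 59.3]
tcp_rot: [0.001, 0.083, 0.997, 0.0]
ft_force: [0.8, -0.1, -1.2]
width: 0.265
grip_force: 98.7
```

{"name": "servo_tool", "arguments": {"series": [[0,[0,0,1],[0,0,0]],[0,[0,0,0.5],[0,0,0]],[0,[0,0,0],[0,0,0]]]}}

```text
t: 7.92
tool_pos: [679.7, 184.4, 59.2]
tcp_rot: [0.001, 0.083, 0.997, 0.0]
ft_force: [-1.6, -0.7, 6.7]
width: 0.27
grip_force: 99.7
```

{"name": "servo_tool", "arguments": {"series": [[0,[8,0,0],[0,0,0]],[0,[8,0,0],[0,0,0]],[0,[8,0,0],[0,0,0]],[0,[6,0,0],[0,0,0]],[0,[5,0,0],[0,0,0]],[0,[5,0,0],[0,0,0]],[0,[5,0,0],[0,0,0]],[0,[5,0,0],[0,0,0]]]}}

```text
t: 8.58
tool_pos: [631.0, 192.7, 59.3]
tcp_rot: [0.002, 0.083, 0.997, 0.0]
ft_force: [4.2, -0.1, 5.8]
width: 0.266
grip_force: 99.4
```

{"name": "servo_tool", "arguments": {"series": [[0,[5,0,0],[0,0,0]],[0,[5,0,0],[0,0,0]],[0,[5,0,0],[0,0,0]],[0,[5,0,0],[0,0,0]],[0,[4,0,0],[0,0,0]],[0,[4,0,0],[0,0,0]],[0,[0,0,0],[0,0,0]]]}}

```text
t: 9.17
tool_pos: [602.9, 197.5, 59.3]
tcp_rot: [0.002, 0.083, 0.997, 0.0]
ft_force: [-0.6, 0.2, 7.6]
width: 0.266
grip_force: 99.8
```

```bash
python3 - <<'E'
from h import *
s=manip.observe();cv2.imwrite("pics/w4.png",manip.read_camera("wrist"))
print(s['tool_pos'],s['ft_force'],s['wrist_torque'],s['tcp_rot'])
E
```

```text
[602.91755871 197.48836839  59.28397033] [-0.56446252  0.20917117  7.63933319] [-0.18583223 -0.02082217 -0.05739841] [1.70627036e-03 8.32342980e-02 9.96528474e-01 3.75890482e-04]
```

View pics/w4.png

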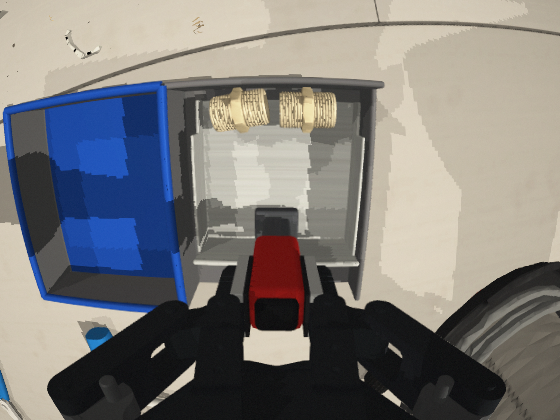

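The wrist view shows both nipples, at (238,110) and (306,108), side by side over the scoop's lip (row 101) and against the near wall. About 5 mm of travel is left.

{"name": "servo_tool", "arguments": {"series": [[0,[2,0,0],[0,0,0]],[0,[2,0,0],[0,0,0]],[0,[1,0,0],[0,0,0]],[0,[1,0,0],[0,0,0]],[0,[0,0,0],[0,0,0]]]}}

```text
t: 9.63
tool_pos: [597.6, 198.4, 59.3]
tcp_rot: [0.002, 0.083, 0.997, 0.0]
ft_force: [2.9, -1.1, 6.7]
width: 0.265
grip_force: 99.6
```

```bash
python3 - <<'E'
from h import *
s=manip.observe();cv2.imwrite("pics/w5.png",manip.read_camera("wrist")[60:180,180:380].repeat(4,0).repeat(4,1))
print(s['tool_pos'],s['ft_force'],s['wrist_torque'])
E
```

```text
[597.61442255 198.39217102  59.31843106] [ 2.86136751 -1.07590157  6.74572565] [-0.28465767 -0.33526193  0.02692542]
```

View pics/w5.png

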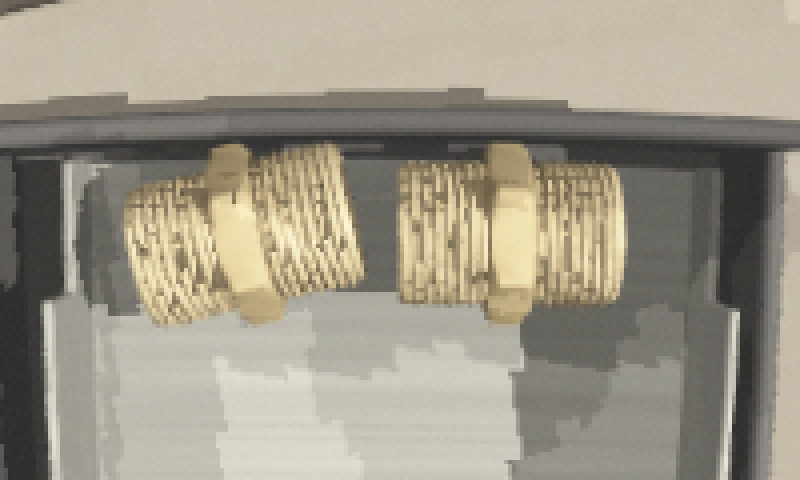

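{"name": "servo_tool", "arguments": {"series": [[0,[0,0,-1],[0,0,0]],[0,[-2.7,0,-3],[0,0.045,0]],[0,[-2.8,0,-3],[0,0.045,0]],[0,[-2.8,0,-3],[0,0.045,0]],[0,[-2.8,0,-3],[0,0.045,0]],[0,[0,0,-5],[0,0,0]],[0,[1,0,-10],[0,0,0]],[0,[1,0,-10],[0,0,0]]]}}

```text
t: 10.35
tool_pos: [609.7, 195.9, 94.2]
tcp_rot: [-0.09, 0.083, 0.992, 0.007]
ft_force: [0.2, -0.7, -3.5]
width: 0.264
grip_force: 98.5
```

{"name": "servo_tool", "arguments": {"series": [[0,[2.5,0,-15],[0,0,0]],[0,[3.5,0,-20],[0,0,0]],[0,[3.5,0,-20],[0,0,0]],[0,[3.5,0,-20],[0,0,0]],[0,[2,0,-10],[0,0,0]],[0,[0,0,-3],[0,0,0]],[0,[0,0,0],[0,0,0]]]}}

```text
t: 10.93
tool_pos: [611.6, 195.9, 184.8]
tcp_rot: [-0.088, 0.083, 0.993, 0.008]
ft_force: [0.2, -0.1, -3.9]
width: 0.266
grip_force: 98.6
```

```bash
python3 - <<'E'
from h import *
s=manip.observe();cv2.imwrite("pics/w6.png",manip.read_camera("wrist"))
print(s['tool_pos'],s['ft_force'],s['wrist_torque'],s['joint_positions'])
print(R.from_quat(s['tcp_rot'],scalar_first=True).as_matrix().round(3))
E
```

```text
[611.56337121 195.94471149 184.83813625] [ 0.24643635 -0.11920537 -3.9428777 ] [-0.07986531 -0.3520389  -0.01978178] [ 0.22090504  0.54208831  0.87249687  0.07109218  1.89080102 -1.16663384]
[[-0.971  0.166 -0.174]
 [ 0.163  0.986  0.03 ]
 [ 0.177  0.001 -0.984]]
```

View pics/w6.png

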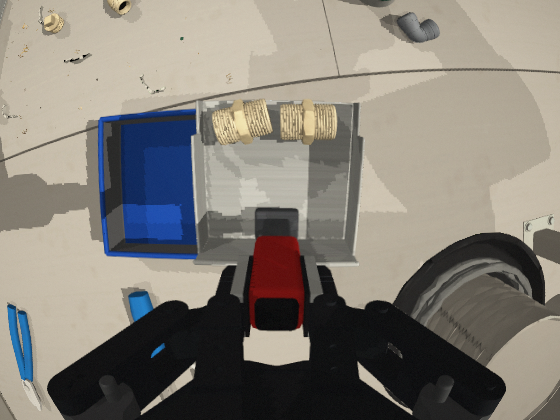

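{"name": "servo_tool", "arguments": {"series": [[0,[-2,-5,0],[0,0,0]],[0,[-5,-10,-1],[0,0,0]],[0,[-7,-15,-1],[0,0,0]],[0,[-7,-18,-1],[0,0,0]],[0,[-7,-18,-1],[0,0,0]],[0,[-7,-18,-2],[0,0,0]],[0,[-7,-15,-1],[0,0,0]],[0,[-6,-12,-1],[0,0,0]]]}}

```text
t: 11.65
tool_pos: [641.4, 75.2, 182.5]
tcp_rot: [-0.09, 0.084, 0.992, 0.007]
ft_force: [0.3, 0.3, -4.0]
width: 0.266
grip_force: 98.5
```

{"name": "servo_tool", "arguments": {"series": [[0,[-5,-8,-1],[0,0,0]],[0,[-3,-4,-1],[0,0,0]],[0,[-1.5,0,8],[0,0,0]],[0,[-2.5,0,14],[0,0,0]],[0,[-3,0,18],[0,0,0]],[0,[-2.5,0,14],[0,0,0]],[0,[-1.5,0,8],[0,0,0]],[0,[0,0,0],[0,0,0]]]}}

```text
t: 12.32
tool_pos: [645.5, 65.8, 117.4]
tcp_rot: [-0.092, 0.082, 0.992, 0.007]
ft_force: [0.2, 0.1, -4.2]
width: 0.264
grip_force: 98.6
```

```bash
python3 - <<'E'
from h import *
s=manip.observe();M=R.from_quat(s['tcp_rot'],scalar_first=True).as_matrix()
print(s['tool_pos'],s['ft_force'],s['joint_positions'].round(2));print(M.round(3))
im=manip.read_camera("wrist")
m=cv2.inRange(cv2.cvtColor(im,cv2.COLOR_BGR2HSV)[80:210,190:365],(12,70,90),(30,255,255));N,_,st,c=cv2.connectedComponentsWithStats(m)
print([(c[i]+[190,80],st[i,4]) for i in range(1,N) if st[i,4]>60])
lip0=s['tool_pos']+M@[85,0,56.3];print("lip",lip0)
# lip-guided pour, world plane: X = mouthward
X=M[:,0]*[1,1,0];X/=np.linalg.norm(X);Y=np.array([X[1],-X[0],0])
Y=M[:,1]*[1,1,0];Y/=np.linalg.norm(Y);Z=np.cross(X,Y)
B=np.c_[X,Y,Z]
th=[.177]+list(np.linspace(.177,-.92,11)[1:])
zl=np.interp([-t for t in th],[-.177,0,.3,.92],[lip0[2],60,46,40])
p=s['tool_pos'];
for a,z in zip(th[1:],zl[1:]):
    Mn=B@R.from_rotvec([0,a,0]).as_matrix()
    q=np.r_[lip0[:2],z]-Mn@[85,0,56.3]
    Mo=B@R.from_rotvec([0,th[th.index(a)-1],0]).as_matrix()
    print((Mo.T@(q-p)).round(1),round(a-th[th.index(a)-1],3),q.round());p=q
E
```

```text
[645.52799495  65.83749156 117.44324991] [ 0.15639645  0.13682037 -4.22120228] [ 0.03  0.61  0.92  0.04  1.8  -1.37]
[[-0.969  0.165 -0.181]
 [ 0.162  0.986  0.029]
 [ 0.184 -0.001 -0.983]]
[(array([241.97361187, 121.92138538]), np.int32(1819)), (array([307.41524987, 121.88820196]), np.int32(1941))]
lip [552.9098403   81.28710347  77.72075098]
[ 5.2 -0.   1.2] -0.11 [640.  67. 117.]
[ 6.1  0.  -0.3] -0.11 [634.  68. 118.]
[ 6.9  0.  -3.9] -0.11 [627.  69. 121.]
[ 7.5  0.  -3.9] -0.11 [620.  70. 124.]
[ 7.3  0.  -6.6] -0.11 [611.  72. 129.]
[ 7.1  0.  -8. ] -0.11 [602.  73. 133.]
[ 7.2  0.  -8. ] -0.11 [592.  75. 137.]
[ 7.3  0.  -8.1] -0.11 [581.  77. 140.]
[ 7.4  0.  -8.2] -0.11 [570.  78. 141.]
[ 7.4  0.  -8.2] -0.11 [560.  80. 142.]
```

{"name": "servo_tool", "arguments": {"series": [[0,[5.2,0,1.2],[0,-0.11,0]],[0,[6.1,0,-0.3],[0,-0.11,0]],[0,[6.9,0,-3.9],[0,-0.11,0]],[0,[7.5,0,-3.9],[0,-0.11,0]],[0,[7.3,0,-6.6],[0,-0.11,0]],[0,[7.1,0,-8],[0,-0.11,0]],[0,[7.2,0,-8],[0,-0.11,0]],[0,[7.3,0,-8.1],[0,-0.11,0]]]}}

```text
t: 13.03
tool_pos: [582.5, 76.6, 146.7]
tcp_rot: [0.346, 0.078, 0.935, -0.028]
ft_force: [1.1, -0.6, -1.5]
width: 0.267
grip_force: 100.5
```

{"name": "servo_tool", "arguments": {"series": [[0,[7.4,0,-8.2],[0,-0.11,0]],[0,[7.4,0,-8.2],[0,-0.11,0]],[0,[0,0,0],[0,0,0]],[0,[0,0,0],[0,0,0]],[0,[0,0,0],[0,0,0]],[0,[0,0,0],[0,0,0]],[0,[0,0,0],[0,0,0]],[0,[0,0,0],[0,0,0]]]}}

```text
t: 13.7
tool_pos: [562.1, 79.2, 146.4]
tcp_rot: [0.442, 0.075, 0.893, -0.037]
ft_force: [0.0, -0.1, -2.4]
width: 0.263
grip_force: 100.5
```

```bash
python3 - <<'E'
from h import *
s=manip.observe();M=R.from_quat(s['tcp_rot'],scalar_first=True).as_matrix()
print(s['tool_pos'],s['ft_force'],s['joint_positions'].round(2));print(M.round(3))
for n in("wrist","scene","top"):
  im=manip.read_camera(n);cv2.imwrite(f"pics/p_{n}.png",im)
  m=cv2.inRange(cv2.cvtColor(im,cv2.COLOR_BGR2HSV),(12,60,90),(30,255,255));N,_,st,c=cv2.connectedComponentsWithStats(m)
  print(n,[(c[i].round(),st[i,4], onz(n,c[i],17)[:2].round()) for i in range(1,N) if 30<st[i,4]<4000])
E
```

```text
[562.1470134   79.15688174 146.42457697] [ 0.02511175 -0.14777415 -2.41338195] [ 0.24 -0.34  2.12 -0.63  0.57 -0.76]
[[-0.599  0.167  0.783]
 [ 0.102  0.986 -0.133]
 [-0.794  0.001 -0.607]]
wrist [(array([229.,  32.]), np.int32(387), array([514.,  57.])), (array([309.,  32.]), np.int32(559), array([523., 106.]))]
scene [(array([547.,  52.]), np.int32(1420), array([-426.,   37.])), (array([420.,  28.]), np.int32(37), array([-229., -235.])), (array([516., 100.]), np.int32(2538), array([-230.,   93.])), (array([201., 115.]), np.int32(586), array([ 413., -347.])), (array([143., 138.]), np.int32(404), array([ 562., -373.])), (array([351., 171.]), np.int32(1096), array([234.,   1.])), (array([308., 172.]), np.int32(95), array([313., -59.])), (array([346., 204.]), np.int32(31), array([300.,  57.])), (array([273., 261.]), np.int32(118), array([507.,  67.])), (array([281., 277.]), np.int32(175), array([516., 106.])), (array([314., 415.]), np.int32(282), array([630., 346.]))]
top [(array([446., 159.]), np.int32(492), array([ 560., -376.])), (array([252., 178.]), np.int32(33), array([507.,  73.])), (array([432., 222.]), np.int32(628), array([ 413., -343.])), (array([308., 265.]), np.int32(132), array([311., -59.])), (array([269., 406.]), np.int32(129), array([-3., 24.])), (array([292., 411.]), np.int32(103), array([-13., -28.]))]
```

{"name": "servo_tool", "arguments": {"series": [[0,[-16,0,-12],[0,0,0]],[0,[-28,0,-21],[0,0,0]],[0,[-28,0,-21],[0,0,0]],[0,[0,0,0],[0,0.115,0]],[0,[0,0,0],[0,0.115,0]],[0,[0,0,0],[0,0.115,0]],[0,[0,0,0],[0,0.115,0]],[0,[0,0,0],[0,0.115,0]]]}}

```text
t: 14.52
tool_pos: [562.3, 79.3, 236.4]
tcp_rot: [0.168, 0.082, 0.982, -0.014]
ft_force: [0.4, 0.5, -1.9]
width: 0.267
grip_force: 100.4
```

{"name": "servo_tool", "arguments": {"series": [[0,[0,0,0],[0,0.115,0]],[0,[0,0,0],[0,0.115,0]],[0,[0,0,0],[0,0.113,0]],[0,[0,0,0],[0,0,-0.112]],[0,[0,0,0],[0,0,-0.112]],[0,[0,0,0],[0,0,-0.112]],[0,[0,0,0],[0,0,-0.111]],[0,[0,0,0],[0,0,0]]]}}

```text
t: 15.18
tool_pos: [562.5, 79.0, 234.8]
tcp_rot: [-0.0, -0.141, 0.99, -0.0]
ft_force: [-0.4, -0.2, -2.3]
width: 0.27
grip_force: 100.5
```

```bash
python3 - <<'E'
from h import *
s=manip.observe();M=R.from_quat(s['tcp_rot'],scalar_first=True).as_matrix()
print(s['tool_pos'],s['ft_force'],s['joint_positions'].round(2));print(M.round(3))
print("to start place",M.T@(np.array([579.7,-142.3,s['tool_pos'][2]])-s['tool_pos']))
for n in("scene","top"):
  im=manip.read_camera(n)
  m=cv2.inRange(cv2.cvtColor(im,cv2.COLOR_BGR2HSV),(12,60,90),(30,255,255));N,_,st,c=cv2.connectedComponentsWithStats(m)
  print(n,[(c[i].round(),st[i,4], onz(n,c[i],17)[:2].round()) for i in range(1,N) if 30<st[i,4]<400 and 450<onz(n,c[i],17)[0]<700])
E
```

```text
[562.49034753  79.03900353 234.78179083] [-0.35484477 -0.24904656 -2.28761692] [ 0.07  0.17  1.23 -0.    1.75 -1.78]
[[-0.96  -0.28  -0.001]
 [-0.28   0.96  -0.   ]
 [ 0.001  0.    -1.   ]]
to start place [ 4.53907625e+01 -2.17317289e+02  3.65493010e-02]
scene [(array([282., 277.]), np.int32(176), array([516., 106.])), (array([315., 415.]), np.int32(288), array([629., 347.])), (array([347., 417.]), np.int32(32), array([586., 384.]))]
top []
```

{"name": "servo_tool", "arguments": {"series": [[0,[4.4,-20,0],[0,0,0]],[0,[7,-34,0],[0,0,0]],[0,[7,-34,0],[0,0,0]],[0,[7,-34,0],[0,0,0]],[0,[7,-34,0],[0,0,0]],[0,[7,-34,0],[0,0,0]],[0,[6,-27,0],[0,0,0]],[0,[0,0,0],[0,0,0]]]}}

```text
t: 15.95
tool_pos: [577.9, -147.1, 234.5]
tcp_rot: [-0.001, -0.135, 0.991, -0.001]
ft_force: [0.2, -0.4, -2.4]
width: 0.267
grip_force: 100.4
```

{"name": "servo_tool", "arguments": {"series": [[0,[0,0,25],[0,0,0]],[0,[0,0,35],[0,0,0]],[0,[0,0,35],[0,0,0]],[0,[0,0,30],[0,0,0]],[0,[0,0,25],[0,0,0]],[0,[0,0,14],[0,0,0]],[0,[0,0,7],[0,0,0]],[0,[0,0,0],[0,0,0]]]}}

```text
t: 16.62
tool_pos: [577.2, -141.4, 62.3]
tcp_rot: [-0.002, -0.139, 0.99, 0.001]
ft_force: [0.5, 0.3, -3.2]
width: 0.264
grip_force: 100.4
```

{"name": "servo_tool", "arguments": {"series": [[0,[0,0,2],[0,0,0]],[0,[0,0,1],[0,0,0]],[0,[0,0,0],[0,0,0]]]}}

```text
t: 16.87
tool_pos: [578.8, -142.1, 62.4]
tcp_rot: [0.0, -0.139, 0.99, -0.0]
ft_force: [-0.1, -0.2, -2.6]
width: 0.262
grip_force: 100.4
```

{"name": "servo_tool", "arguments": {"series": [[0,[0,0,2],[0,0,0]],[0,[0,0,1],[0,0,0]],[0,[0,0,0],[0,0,0]],[0,[0,0,0],[0,0,0]]]}}

```text
t: 17.2
tool_pos: [578.0, -142.0, 58.1]
tcp_rot: [-0.001, -0.139, 0.99, -0.0]
ft_force: [0.3, 0.8, -3.0]
width: 0.268
grip_force: 100.4
```

{"name": "servo_tool", "arguments": {"series": [[0,[0,0,1],[0,0,0]],[0,[0,0,0.5],[0,0,0]],[0,[0,0,0],[0,0,0]]]}}

```text
t: 17.45
tool_pos: [578.0, -142.0, 56.4]
tcp_rot: [-0.001, -0.139, 0.99, 0.0]
ft_force: [0.3, 0.0, -2.6]
width: 0.264
grip_force: 100.8
```

{"name": "servo_tool", "arguments": {"series": [[0,[0,0,0.5],[0,0,0]],[0,[0,0,0.5],[0,0,0]],[0,[0,0,0],[0,0,0]]]}}

```text
t: 17.7
tool_pos: [578.3, -142.0, 56.4]
tcp_rot: [-0.0, -0.139, 0.99, -0.0]
ft_force: [-2.4, 0.4, 4.5]
width: 0.262
grip_force: 101.3
```

{"name": "servo_tool", "arguments": {"series": [[0.35,[0,0,0],[0,0,0]],[0.5,[0,0,0],[0,0,0]],[0.7,[0,0,0],[0,0,0]],[0.7,[0,0,0],[0,0,0]],[0.7,[0,0,0],[0,0,0]],[0.7,[0,0,-10],[0,0,0]],[0.7,[0,0,-25],[0,0,0]],[0.7,[0,0,-35],[0,0,0]]], "force": 40}}

```text
t: 18.37
tool_pos: [576.4, -141.4, 123.7]
tcp_rot: [-0.003, -0.139, 0.99, 0.001]
ft_force: [-0.0, -0.2, -0.3]
width: 0.702
grip_force: 0.0
```

{"name": "servo_tool", "arguments": {"series": [[0.7,[0,0,-35],[0,0,0]],[0.7,[0,0,-35],[0,0,0]],[0.7,[0,0,-35],[0,0,0]],[0.7,[0,0,-15],[0,0,0]],[0.7,[0,0,0],[0,0,0]],[0.7,[0,0,0],[0,0,0]]]}}

```text
t: 18.87
tool_pos: [578.6, -142.0, 246.9]
tcp_rot: [0.001, -0.139, 0.99, -0.001]
ft_force: [0.2, 0.3, -0.2]
width: 0.703
grip_force: 0.0
```

```bash
python3 - <<'E'
from h import *
s=manip.observe();print(s['tool_pos'],s['ft_force'])
w=manip.read_camera("wrist");c=manip.read_camera("scene")
cv2.imwrite("pics/end.png",np.hstack([cv2.resize(w,(400,300)),cv2.resize(c[160:370,160:440],(400,300))]))
E
```

```text
[ 578.55773506 -142.00414411  246.86435996] [ 0.1930099   0.28349449 -0.20933439]
```

View pics/end.png

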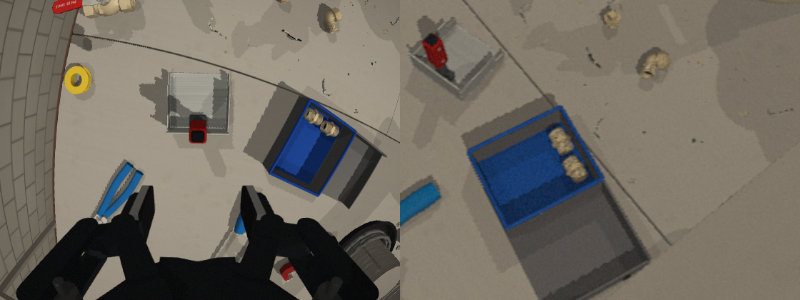

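The final picture shows both nipples in the blue bin (scene half, at (560,140) and (575,168)). The scoop stands upright and empty at (198,102), and the gripper is clear of it.

```bash
python3 -c "
from workcell import manip
print(manip.sign_off())"
```

```text
the job is handed in; nothing more can be done
None
```

Both nipples were scooped up together and tipped into the blue-floored bin; the scoop is standing upright and released, and the job was handed in at about 19 s.

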